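# Sort the loose things on the collection desk into their holders

### The arm

A 6-joint arm with a two-finger parallel gripper is mounted at the origin on a cart in front of the work surface, level with it; the furniture and walls round the work are solid. World frame = base frame: x ahead of the robot, y to its left, z up, the work surface at z = 0. Lengths are in m, angles in rad, forces in N, time in s.
With the tool pointing down it reaches from about 0.375 to 0.925 m from the base axis. Payload 5.7 kg.
Tool frame: the origin (TCP) lies at the very end of the fingers, on their centre line; the grasp point (between the pads) lies 19 mm behind it; z points along the fingers, y is the line along which they close (so a half turn about z gives the same grasp; the last joint's range is limited). The gripper opens to 88 mm and grips with 3 to 60 N. Pads are 20 mm wide; open, the fingers measure 115 mm over their backs; the gripper's body (75 mm by 178 mm) begins 61 mm behind the grasp point.
Start: joints at [1.168, 0.359, 1.51, -0, 1.272, -0.115], TCP at [0.17, 0.575, 0.223] pointing down, gripper open.
Joint ranges: [-2.97, 2.97], [-1.01, 2.36], [0.21, 2.38], [-0.96, 4.11], [0.2, 2.71], [-2.98, 2.98]. Speed limits (rad/s): [2.39, 2.39, 3.14, 3.14, 3.14, 3.14].

### API

Orientations are given as a unit quaternion [w, x, y, z].
In Python, from bench import readout, vision, env gives the robot as it stands.
- The arm moves only by the tool play_rows, never from a script. Its argument "targets" is a list that holds one entry, the list of rows, each a list of 5 numbers: the opening, from 0 (shut) to 1 (fully open), then the shift along the tool's x, y, z in a scale on which 1.0 is 100 cm, then the turn about the tool's z in normalised numbers (1 is 90 degrees). A call has 1 to 5 rows; each row is the pose to reach, as a shift and turn from the pose commanded when the call began, along the tool's axes at that moment; what a row does not reach only later rows make up. A row lasts 1/10 s, in which the tool goes at most 50 mm and 8.59 degrees, less where a joint would pass 70% of its speed; a pose out of reach is approached as far as the arm can. A call with a gripper value outside its range is refused whole. The fingers move at their own pace and stop on an object; "newtons" is the grip in N (left out, the last holds). Time passes only in rows, so rows that repeat a pose let the fingers close. It gives the time, the measured TCP pose, the force, the opening and the grip force at its end, in the units of the state.
- readout.read_state(): the state, without advancing time (a new reading comes with each control period).
- vision.grab_frame(name): name is "side" or "top"; returns a dict with "color" (384x512x3 uint8, red, green, blue), "fov_y" (degrees; the focal length in pixels is half the picture's height over the tangent of half this angle, whatever the lens; pixels are square), "cx", "cy" (the principal point, pixels), "camera_from_world" (4x4, takes a point from world to camera coordinates). Camera axes: x right, y up, looking along -z (the intrinsics and any distortion apply to the point x, -y, -z); pixel columns grow to the right and rows downward; lengths in m; the calibration is good to about 2 mm. A picture is of the moment at which its call begins. There is no depth.
- env.hand_in(): hands the job in; it is judged then, once.
The state is a dict: "t": time; "joint_pos": joint angles; "qd": joint speeds; "effort": joint torques, N m; "tool_pos": TCP position; "eef_rot": TCP orientation; "force": force on the tool from outside, world axes, zero at the start; "ft_torque": the same for the moment, N m; "width": opening from 0.0 (shut) to 1.0 (fully open); "grip_force": force on a finger pad.
Only numpy, scipy, OpenCV 4.12 (cv2) and the standard library are available. Lean on these libraries where they do the work, as an engineer would, in place of code of your own. Each camera call takes 0.05 s, during which the arm holds its last target. There are 200 camera calls.

### The job

Tidy the loose things on the blood collection desk into their three holders: lay the two sample tubes in the notched cradle, one in each pair of notches, centred over the two notched walls and with both stoppers at the end that has the rounded tab; stand the two small bottles (vial and dropper bottle) upright in the divided tray, one in each compartment; and lay the label roll flat in the round dish. Leave the hand stamp and the ink pad where they are.

Things in the scene. Friction and masses are not known exactly. Their poses are not given: they have to be found in the camera images.
- tube_1: a loose sample tube with a purple stopper, lying on the table: 79 mm long, glass 13 mm across, the stopper is 16 mm across and 19 mm long. Origin: on the table under the middle of its length; its y axis runs along the tube from the stopper (-y) to the round glass end (+y). Grasp it across the glass, near the middle of its length (centre line 7 mm above the table)
- tube_2: a loose sample tube with a red stopper, lying on the table: 79 mm long, glass 13 mm across, the stopper is 16 mm across and 19 mm long. Origin: on the table under the middle of its length; its y axis runs along the tube from the stopper (-y) to the round glass end (+y). Grasp it across the glass, near the middle of its length (centre line 7 mm above the table)
- stopper_1 (a point): centre of tube_1's stopper, on the tube's centre line, 30 mm from the middle of its length; 8 mm above the table while the tube lies there
- stopper_2 (a point): centre of tube_2's stopper, on the tube's centre line, 30 mm from the middle of its length; 8 mm above the table while the tube lies there
- vial: small brown vial with a pale cap, standing: 22 mm across, 53 mm high, round; straight body up to about 40 mm. Origin: centre of its underside, z up
- dropper: white dropper bottle with a blue pointed cap, standing: 24 mm across, 60 mm high, round; straight body up to about 38 mm. Origin: centre of its underside, z up
- label_roll: white roll of labels lying flat: 68 mm across, 26 mm high, treat as solid; take it across its full diameter from above. Origin: centre of its underside, z up
- tube_cradle: slate fixed cradle: base 112 x 76 mm (x, y), 8 mm thick, a rounded tab with a white dot at its -y end (stoppers here). Two 6 mm walls along x at y = -27, +27 mm, 26 mm high, each with 90-degree V notches, 28 mm wide, 14 mm deep, at x = -25, +25 mm. Tubes lie along y, centre line 22 mm above table; between the walls fingers may reach down to the base. Origin: table, under base centre
- bottle_tray: slate-grey low tray fixed to the table, 66 x 128 mm (x, y), walls 16 mm high and 4 mm thick, floor 8 mm thick, a divider across the middle makes two compartments, 58 x 58 mm each, centred at y = -31 and y = +31 mm. Origin: on the table under its middle
- roll_dish: slate-grey round dish fixed to the table: 100 mm across, wall 16 mm high and 3 mm thick, floor 8 mm thick, about 92 mm clear inside. Origin: on the table under its middle
- stamp: wooden hand stamp, standing, 27 x 46 x 70 mm; a bystander to leave alone. Origin: centre of its underside
- ink_pad: dark blue ink pad case, 61 x 89 x 18 mm; a bystander to leave alone. Origin: centre of its underside

How it is judged:
By the outcome, as a careful person would: the job done as asked, in the order asked, and still so for the second after the job is handed in, with the robot touching nothing.
It also fails if it takes over 120 s, if anything falls off the work surface, if the arm or the gripper's body presses on something with over 40 N, if the wrist force passes 120 N, or if a joint passes its speed limit or range.

## Working session

There is one attempt and no reset: what is moved stays moved. The work goes in short steps, Python scripts to look and compute and a tool call to move; the robot and the scene stay as the last step left them, time stands still between calls to the robot, and variables do not carry over. Pictures are saved under pics/ and viewed, at most 14 in all, crops included, and the job is handed in when it is done.

Besides the shell and the picture viewer there is one more tool, called after "Call:" in YAML: its name, and indented under it one key for each argument. play_rows: Moves the arm, as the interface text tells. Its arguments: {"type":"object","properties":{"targets":{"type":"array"},"newtons":{"type":"number"}},"required":["targets"]}

```bash
ls; mkdir -p pics; python3 - <<'E'
from bench import readout, vision, env
import cv2,numpy as np
for n in("top","side"):
    f=vision.grab_frame(n); c=f["color"]; cv2.imwrite(f"pics/{n}0.png",cv2.resize(c[:,:,::-1],(800,600),interpolation=cv2.INTER_CUBIC))
    np.savez(f"{n}0.npz",**f)
    print(n,{k:v for k,v in f.items() if k!="color"})
print(readout.read_state())
E
```

```text
pics
top {'fov_y': 47.742223329960524, 'cx': 258.2813434176669, 'cy': 191.92515891011308, 'camera_from_world': array([[ 0.01526449, -0.99971809, -0.01818598,  0.00365975],
       [ 0.98403333,  0.01179439,  0.17759308, -0.51761753],
       [-0.17732852, -0.02060648,  0.98393596, -1.25373953],
       [ 0.        ,  0.        ,  0.        ,  1.        ]])}
side {'fov_y': 42.615634546554816, 'cx': 258.38393145852825, 'cy': 194.8432880031463, 'camera_from_world': array([[-0.99809466, -0.05935203,  0.01686384,  0.49566928],
       [ 0.0482399 , -0.58021893,  0.81303069, -0.0588476 ],
       [-0.0384703 ,  0.8122951 ,  0.58197655, -1.3385679 ],
       [ 0.        ,  0.        ,  0.        ,  1.        ]])}
{'t': 0.1, 'joint_pos': array([ 1.16789342e+00,  3.59422181e-01,  1.51132828e+00, -1.43854686e-05,
        1.27247901e+00, -1.15114028e-01]), 'qd': array([-0.00068745,  0.00033096, -0.00406955, -0.00033376,  0.00046382,
        0.00124238]), 'effort': array([ 2.41470952e-04, -5.16360533e+01, -2.71404505e+01,  6.78482722e-02,
        2.75387918e-02, -1.25118041e-05]), 'tool_pos': array([0.17007544, 0.57474413, 0.22189852]), 'eef_rot': array([-2.02969274e-04,  1.43396236e-01,  9.89665019e-01, -7.92873150e-04]), 'force': array([-0.19872735,  0.60027633, -1.36525159]), 'ft_torque': array([-0.00438468,  0.04933659,  0.02701869]), 'grip_force': 0.0, 'width': 1.002626897543324}
```

View pics/top0.png

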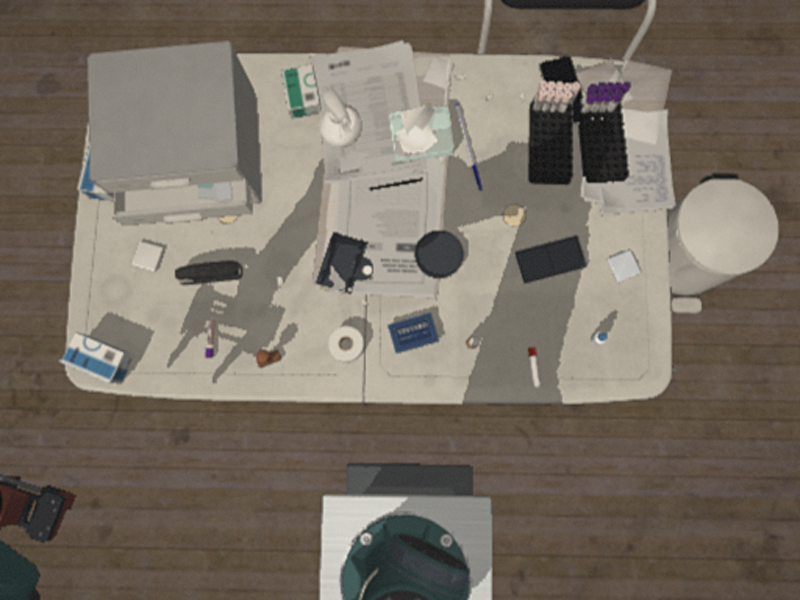

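View pics/side0.png

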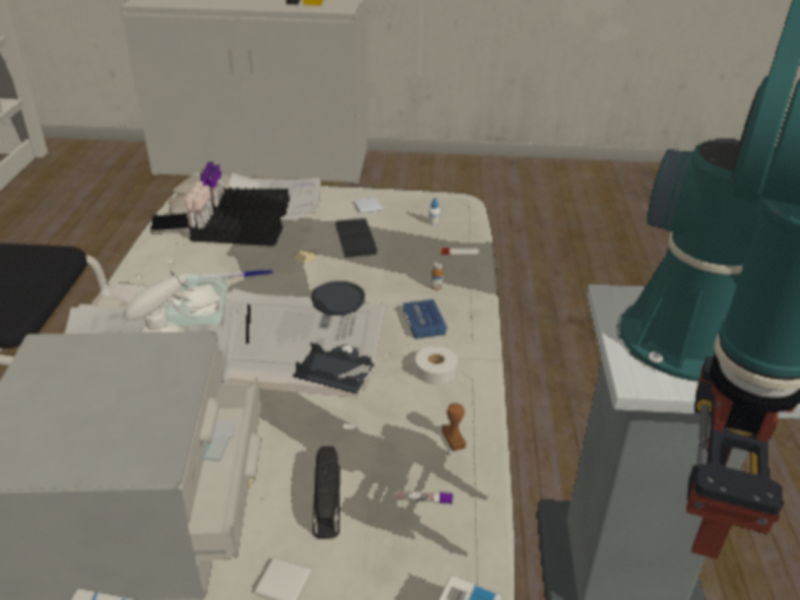

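The top view shows, in 800x600 px: the purple tube at (210,340), the stamp at (267,357), the roll at (346,344), the ink pad at (413,332), the vial at (472,342), the red tube at (533,367) and the dropper at (601,338). The cradle is at (345,262), the dish at (438,254) and the tray at (551,260). Next I'll zoom in and measure.

```bash
cat > h.py <<'E'
import numpy as np, cv2
from bench import readout, vision, env
def load(n): return dict(np.load(n+"0.npz"))
def foc(f): return 192/np.tan(np.radians(f["fov_y"])/2)
def proj(f,P):
    P=np.atleast_2d(P); T=f["camera_from_world"]; c=P@T[:3,:3].T+T[:3,3]
    F=foc(f); return np.c_[f["cx"]+F*c[:,0]/-c[:,2], f["cy"]-F*c[:,1]/-c[:,2]]
def unproj(f,uv,z):
    uv=np.atleast_2d(uv).astype(float); T=f["camera_from_world"];R=T[:3,:3];F=foc(f)
    d=np.c_[(uv[:,0]-f["cx"])/F,-(uv[:,1]-f["cy"])/F,-np.ones(len(uv))]@R
    o=-R.T@T[:3,3]; return o+d*((z-o[2])/d[:,2])[:,None]
def crop(f,x0,y0,x1,y1,name,s):
    c=f["color"][y0:y1,x0:x1,::-1]; cv2.imwrite("pics/"+name,cv2.resize(c,None,fx=s,fy=s,interpolation=cv2.INTER_CUBIC))
def move(p,ydir,st=None):
    "tool shift (cm) and turn (rad) to put TCP at p with tool y along +-angle ydir (world, rad)"
    from scipy.spatial.transform import Rotation as Ro
    st=st or readout.read_state(); q=st["eef_rot"]; R=Ro.from_quat(np.r_[q[1:],q[0]]).as_matrix()
    d=R.T@(np.array(p)-st["tool_pos"])*100
    a=np.arctan2(R[1,1],R[0,1]); t=-(ydir-a); t=(t+np.pi/2)%np.pi-np.pi/2
    return np.round(d,2),round(t,3),st["joint_pos"].round(2)
E
python3 - <<'E'
from h import *
f=load("top");g=load("side")
crop(f,100,135,300,255,"tl.png",4);crop(f,250,135,430,255,"tr.png",4.4);crop(g,180,110,330,340,"s.png",2.6)
for n,uv in dict(tube1=(210,340),roll=(346,344),vial=(472,342),tube2=(533,367),drop=(601,338),cradle=(345,262),dish=(438,254),tray=(551,260),pad=(413,332),c1=(65,385),c2=(670,395)).items():
    print(n,unproj(f,np.array(uv)*.64,0.01).round(3))
E
```

```text
tube1 [[0.44 0.39 0.01]]
roll [[0.435 0.123 0.01 ]]
vial [[ 0.442 -0.123  0.01 ]]
tube2 [[ 0.395 -0.24   0.01 ]]
drop [[ 0.453 -0.373  0.01 ]]
cradle [[0.599 0.13  0.01 ]]
dish [[ 0.618 -0.056  0.01 ]]
tray [[ 0.608 -0.28   0.01 ]]
pad [[ 0.46  -0.008  0.01 ]]
c1 [[0.348 0.668 0.01 ]]
c2 [[ 0.346 -0.5    0.01 ]]
```

View pics/tl.png

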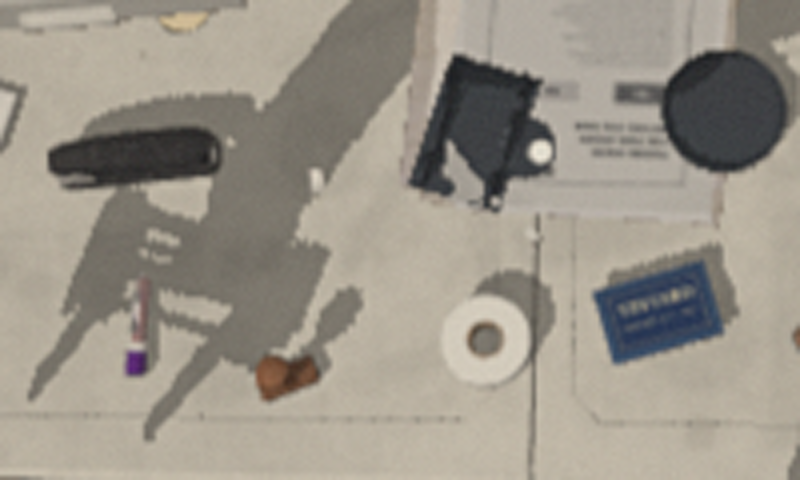

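View pics/tr.png

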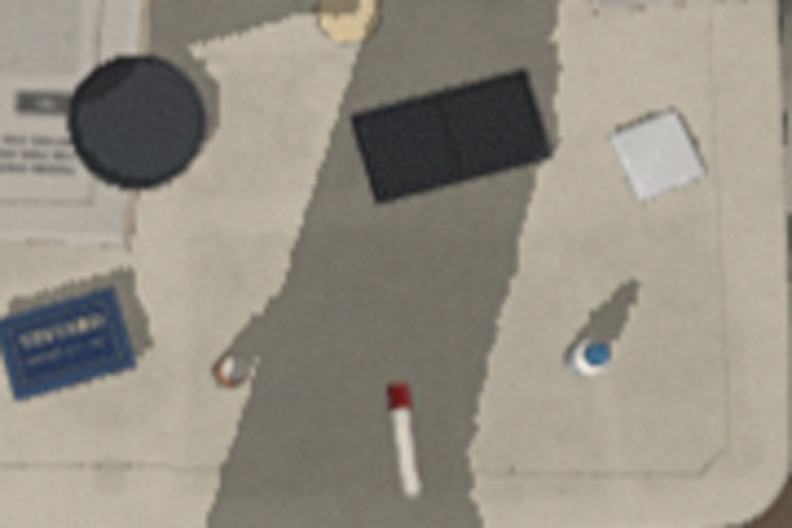

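View pics/s.png

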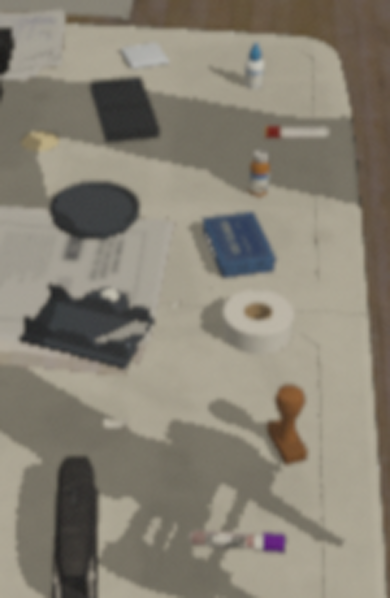

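The crops show, in crop px: tl has the purple stopper at (137,361) with the tube running up to about (146,275), the cradle corners at (455,58), (540,80), (410,185) and (490,208), and the white dot at (540,152). tr has the dish at (137,121), the tray corners at (352,115), (525,70), (550,157) and (378,202), the vial at (230,369), the red stopper at (399,396) with the glass end at (413,493), and the dropper at (592,355). Now I'll fit the models in both views.

```bash
cat > fit.py <<'E'
from h import *
from scipy.optimize import minimize
def circ(r,z,n=40): a=np.linspace(0,2*np.pi,n,0); return np.c_[r*np.cos(a),r*np.sin(a),0*a+z]
def cyl(r,z0,z1): return np.r_[circ(r,z0),circ(r,z1)]
def box(x0,x1,y0,y1,z0,z1): return np.array([[x,y,z] for x in(x0,x1) for y in(y0,y1) for z in(z0,z1)])
def wall(y):
    out=[box(-56,56,y-3,y+3,0,12)]
    for a,b,c,d in((-56,-39,-56,-25),(-11,11,-25,25),(39,56,25,56)):
        P=np.array([[x,yy,z] for yy in(y-3,y+3) for x,z in((a,26),(b,26),(d,12),(c,12))]); out.append(P)
    return out
tab=circ(14,0)*[1,1,0]+[0,-38,0]
M=dict(cradle=[box(-56,56,-38,38,0,8),np.r_[tab,tab+[0,0,8]]]+wall(-27)+wall(27),
 dish=[cyl(50,0,16)],tray=[box(-33,33,-64,64,0,16)],roll=[cyl(34,0,26)],
 dropper=[cyl(12,0,38),cyl(5,38,60)],vial=[cyl(11,0,40),cyl(8,40,53)],
 tube=[np.r_[circ(8,0)[:,[0,2,1]]+[0,-39.5,8],circ(8,0)[:,[0,2,1]]+[0,-20.5,8]],
       np.r_[circ(6.5,0)[:,[0,2,1]]+[0,-20.5,7],circ(6.5,0)[:,[0,2,1]]+[0,35,7],[[0,39.5,7]]]])
def render(f,parts,p,win):
    x0,y0,x1,y1=win;S=6;m=np.zeros(((y1-y0)*S,(x1-x0)*S),np.uint8);c,s=np.cos(p[2]),np.sin(p[2])
    for P in parts:
        P=P/1000; W=np.c_[c*P[:,0]-s*P[:,1]+p[0],s*P[:,0]+c*P[:,1]+p[1],P[:,2]]
        uv=((proj(f,W)+.5-[x0,y0])*S-.5)
        cv2.fillConvexPoly(m,cv2.convexHull(np.round(uv*16).astype(np.int32)),255,shift=4)
    return cv2.resize(m,(x1-x0,y1-y0),interpolation=cv2.INTER_AREA)/255.
def fit(fs,masks,parts,p0,win,yaw=True):
    p0=np.array(p0,float); sc=np.array([.01,.01,.1])
    def cost(q):
        p=p0+q*sc
        if not yaw:p[2]=p0[2]
        return sum(((render(f,parts,p,w)-m)**2).sum() for f,m,w in zip(fs,masks,win))
    r=minimize(cost,np.zeros(3),method="Nelder-Mead",options=dict(initial_simplex=np.r_[[np.zeros(3)],np.eye(3)]*1.))
    return p0+r.x*sc,round(r.fun,1),[int(m.sum()) for m in masks]
def window(f,xy,r=.1,h=.06):
    P=np.array([[xy[0]+a,xy[1]+b,z] for a in(-r,r) for b in(-r,r) for z in(0,h)]); uv=proj(f,P)
    a=np.floor(uv.min(0)).astype(int);b=np.ceil(uv.max(0)).astype(int); return max(a[0],0),max(a[1],0),min(b[0],512),min(b[1],384)
E
python3 - <<'E'
from fit import *
fs=[load("top"),load("side")]
ini=dict(cradle=(.6,.13,-.35),dish=(.618,-.056,0),tray=(.608,-.28,.25),roll=(.435,.123,0),vial=(.44,-.123,0),dropper=(.45,-.373,0),tube2=(.395,-.24,1.5+1.6),tube1=(.44,.39,0-1.57))
ini["tube2"]=(.395,-.24,np.pi/2+.0)
def mk(n,c):
    r,g,b=[c[...,i].astype(float) for i in range(3)]
    if n in("cradle","dish","tray"): return np.maximum(np.maximum(r,g),b)<85
    if n=="roll": return (r-b<22)&(b>125)
    if n=="dropper": return ((r-b<14)&(b>120))|(b-r>25)
    if n=="vial": return (r-b>45)|((r-b<14)&(b>110))
    if n=="tube2": return (r-g>50)|((g>135))
    return (b-g>30)|(r-g>22)
for n,p0 in ini.items():
    w=[window(f,p0,.085) for f in fs]; ms=[]
    for f,v in zip(fs,w):
        m=mk(n,f["color"]).astype(np.uint8)
        uv=proj(f,[p0[0],p0[1],.012])[0]
        m=m[v[1]:v[3],v[0]:v[2]]; k,lab,st,ce=cv2.connectedComponentsWithStats(m)
        j=1+np.argmin([np.hypot(*(ce[i]+v[:2]-uv))-.03*st[i,4] for i in range(1,k)]); m=(lab==j)*1.
        if n in("roll",): 
            cs,_=cv2.findContours(m.astype(np.uint8),0,1); m=cv2.drawContours(m.astype(np.uint8),cs,-1,1,-1)*1.
        ms.append(m)
    P=M[n[:4] if "tube" in n else n]; yaw=n in("cradle","tray") or "tube" in n
    if n=="tube1": p0=(*p0[:2],-.05)
    if n=="tube2": p0=(*p0[:2],3.0)
    if "tube" in n: p0=(p0[0],p0[1],p0[2]-np.pi/2)
    for lab,s in(("both",[0,1]),("top",[0]),("side",[1])):
        print(n,lab,*[x if not isinstance(x,np.ndarray) else x.round(4) for x in fit([fs[i] for i in s],[ms[i] for i in s],P,p0,[w[i] for i in s],yaw)])
for nm,cr in (("purple",lambda r,g,b:(b-g>40)&(r-g>15)),("red",lambda r,g,b:(r-g>50)&(r-b>50)),("dot",None)):
    for f in fs:
        c=f["color"].astype(float);r,g,b=c[...,0],c[...,1],c[...,2]
        if cr is None: 
            m=np.minimum(np.minimum(r,g),b)>190; w=window(f,(.59,.085),.03,.02); 
        else: m=cr(r,g,b); w=window(f,(.44,.39) if nm=="purple" else (.41,-.235),.06,.03)
        q=np.zeros_like(m); q[w[1]:w[3],w[0]:w[2]]=1; m&=q; v,u=np.nonzero(m)
        print(nm,len(u),unproj(f,[u.mean(),v.mean()],.008).round(4))
E
```

```text
cradle both [ 0.6008  0.1355 -0.29  ] 492.7 [741, 852]
cradle top [ 0.6     0.1363 -0.3014] 224.0 [741]
cradle side [ 0.6025  0.1326 -0.3045] 257.0 [852]
dish both [ 0.6204 -0.057   0.055 ] 216.1 [738, 568]
dish top [ 0.6202 -0.0564  0.1755] 75.4 [738]
dish side [ 0.6233 -0.0661  0.0545] 130.9 [568]
tray both [ 0.6117 -0.2779  0.2743] 76.3 [884, 490]
tray top [ 0.611  -0.2781  0.2786] 27.1 [884]
tray side [ 0.6141 -0.2808  0.2681] 32.4 [490]
roll both [0.4376 0.1214 0.0241] 488.2 [3, 504]
roll top [0.4525 0.0977 0.036 ] 404.0 [3]
roll side [0.4377 0.1214 0.0529] 79.9 [504]
vial both [ 0.4416 -0.1217  0.0152] 116.8 [20, 38]
vial top [ 0.439  -0.1219  0.0285] 32.2 [20]
vial side [ 0.4412 -0.1505  0.1164] 81.5 [38]
dropper both [ 0.4544 -0.367  -0.0225] 68.6 [59, 71]
dropper top [ 0.4534 -0.3659 -0.0207] 18.6 [59]
dropper side [ 0.4554 -0.3947  0.1353] 30.8 [71]
tube2 both [ 0.3784 -0.244   1.6539] 1088.4 [78, 950]
tube2 top [ 0.3825 -0.2437  1.7167] 38.3 [78]
tube2 side [ 0.4478 -0.3157  1.4696] 836.0 [950]
tube1 both [ 0.4657  0.3878 -1.6003] 319.0 [20, 7]
tube1 top [ 0.4481  0.3916 -1.5227] 89.9 [20]
tube1 side [ 0.4554  0.3853 -1.645 ] 228.7 [7]
purple 19 [[0.4167 0.3921 0.008 ]]
purple 41 [[0.4174 0.3912 0.008 ]]
red 17 [[ 0.4274 -0.2396  0.008 ]]
red 12 [[ 0.4289 -0.2434  0.008 ]]
dot 14 [[0.585  0.0859 0.008 ]]
dot 0 [[nan nan nan]]<stdin>:36: RuntimeWarning: Mean of empty slice.
  ret = ret.dtype.type(ret / rcount)
```

```bash
cat >> h.py <<'E'
def chain(wps,st=None):
    "successive waypoints (x,y,z,ydir): shift/turn of each from the one before, starting at the state"
    st=st or readout.read_state(); q=st["eef_rot"]
    from scipy.spatial.transform import Rotation as Ro
    R=Ro.from_quat(np.r_[q[1:],q[0]]).as_matrix(); a=np.arctan2(R[1,1],R[0,1]); p=st["tool_pos"]
    print("at",p.round(4),"ydir",round(a,3),"tilt",R[2].round(4),"j6",st["joint_pos"][5].round(2),"w",round(st["width"],3),"t",st["t"])
    for w in wps:
        w=np.array(w,float); d=w[:3]-p; y=np.array([np.cos(a),np.sin(a)]); x=np.array([-y[1],y[0]])
        x=-x if np.cross(np.r_[x,0],np.r_[y,0])[2]>0 else x
        t=-(w[3]-a); print("cm",np.round([d@np.r_[x,0]*100,d@np.r_[y,0]*100,-d[2]*100],2),"turn",round(t,3))
        p,a=w[:3],w[3]
E
python3 - <<'E'
from h import *
f,g=load("top"),load("side")
for uv in((137,361),(146,275)): print(unproj(f,np.array(uv)/4+[99.6,134.6],.007).round(4))
for uv in((272,542),(195,538)): print(unproj(g,np.array(uv)/2.6+[179.6,109.6],.007).round(4))
chain([(.31,.48,.15,1.5),(.447,.39,.08,1.5),(.447,.39,.003,1.5)])
E
```

```text
[[0.4176 0.3912 0.007 ]]
[[0.4842 0.3886 0.007 ]]
[[0.4192 0.3894 0.007 ]]
[[0.4815 0.3899 0.007 ]]
at [0.1701 0.5747 0.2219] ydir 1.283 tilt [ 2.0e-04 -1.6e-03 -1.0e+00] j6 -0.12 w 1.003 t 0.1
cm [-16.11  -5.11   7.19] turn -0.217
cm [-14.3   -8.01   7.  ] turn -0.0
cm [0.  0.  7.7] turn -0.0
```

The manual's scale: shifts go in shares of 100 cm and turns go in shares of 90 degrees. Converting my numbers, -16.1 cm / 100 = -0.161, 7.2 cm / 100 = 0.072, -0.25 rad / 1.5708 = -0.1592.

Call:
play_rows:
  targets:
    - [[0.6, -0.161, -0.051, 0.072, -0.1592], [0.6, -0.161, -0.051, 0.072, -0.1592], [0.6, -0.161, -0.051, 0.072, -0.1592], [0.6, -0.161, -0.051, 0.072, -0.1592], [0.6, -0.161, -0.051, 0.072, -0.1592]]
  newtons: 10

```text
t: 0.6
tool_pos: [0.3122, 0.4772, 0.1483]
eef_rot: [-0.001, 0.021, 1.0, -0.002]
force: [-0.4, 1.0, -0.3]
width: 0.612
grip_force: 0.0
```

```bash
python3 -c "
from h import *
chain([(.4475,.39,.06,1.54),(.4475,.39,.003,1.54)])"
```

```text
at [0.3122 0.4772 0.1483] ydir 1.529 tilt [ 0.0016 -0.0044 -1.    ] j6 -0.66 w 0.612 t 0.6
cm [-13.88  -8.15   8.83] turn -0.011
cm [0.  0.  5.7] turn -0.0
```

In the tool's units: -13.9 cm / 100 = -0.139, 8.8 cm / 100 = 0.088.

Call:
play_rows:
  targets:
    - [[0.6, -0.139, -0.081, 0.088, 0], [0.6, -0.139, -0.081, 0.088, 0], [0.6, -0.139, -0.081, 0.088, 0], [0.6, -0.139, -0.081, 0.088, 0], [0.6, -0.139, -0.081, 0.088, 0]]

```text
t: 1.1
tool_pos: [0.4476, 0.3926, 0.0606]
eef_rot: [-0.001, 0.021, 1.0, -0.001]
force: [0.3, -0.1, -0.0]
width: 0.597
grip_force: 0.0
```

```bash
python3 -c "
from h import *
chain([(.4475,.39,.003,1.54)])
f=vision.grab_frame('side'); crop(f,200,230,340,350,'s1.png',4)"
```

```text
at [0.4476 0.3926 0.0606] ydir 1.53 tilt [ 0.0016 -0.0019 -1.    ] j6 -0.92 w 0.597 t 1.1
cm [ 0.   -0.26  5.76] turn -0.01
```

View pics/s1.png

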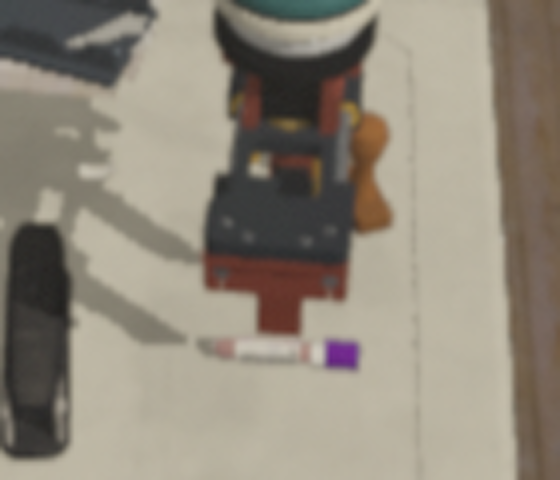

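The gripper hovers over the tube. The finger is at (280,315) and the tube spans (197..358, 350), so it is centred along the tube. I'll descend and grip.

In the tool's units: 5.7 cm / 100 = 0.057, 5 cm / 100 = 0.05.

Call:
play_rows:
  targets:
    - [[0.6, 0, -0.002, 0.03, 0], [0.6, 0, -0.002, 0.05, 0], [0.6, 0, -0.002, 0.057, 0], [0.6, 0, -0.002, 0.057, 0], [0.1, 0, -0.002, 0.057, 0]]

```text
t: 1.65
tool_pos: [0.4459, 0.3936, 0.0067]
eef_rot: [0.0, 0.018, 1.0, 0.0]
force: [1.0, -0.9, -0.0]
width: 0.542
grip_force: 0.0
```

Call:
play_rows:
  targets:
    - [[0, 0, 0, 0, 0], [0, 0, 0, 0, 0], [0, 0, 0, 0, 0], [0, 0, 0, 0, 0], [0, 0, 0, 0, 0]]

```text
t: 2.15
tool_pos: [0.4461, 0.3925, 0.0058]
eef_rot: [0.0, 0.019, 1.0, 0.0]
force: [-0.6, -0.5, 0.9]
width: 0.142
grip_force: 10.0
```

In the tool's units: -9 cm / 100 = -0.09, -5 cm / 100 = -0.05.

Call:
play_rows:
  targets:
    - [[0, 0, 0, -0.02, 0], [0, 0, 0, -0.05, 0], [0, 0, 0, -0.09, 0], [0, 0, 0, -0.09, 0], [0, 0, 0, -0.09, 0]]

```text
t: 2.65
tool_pos: [0.4466, 0.3928, 0.0965]
eef_rot: [0.001, 0.019, 1.0, 0.001]
force: [0.3, 0.6, -1.6]
width: 0.143
grip_force: 10.0
```

```bash
python3 -c "
from h import *
chain([(.53,.26,.10,2.1),(.6244,.1281,.08,2.84)])"
```

```text
at [0.4466 0.3928 0.0965] ydir 1.533 tilt [-0.0017  0.0012 -1.    ] j6 -0.93 w 0.143 t 2.65
cm [ -8.84 -12.96  -0.35] turn -0.567
cm [ -1.49 -16.15   2.  ] turn -0.74
```

In the tool's units: -13 cm / 100 = -0.13, -8.8 cm / 100 = -0.088, -0.6 rad / 1.5708 = -0.382.

Call:
play_rows:
  targets:
    - [[0, -0.088, -0.13, -0.01, -0.382], [0, -0.088, -0.13, -0.01, -0.382], [0, -0.088, -0.13, -0.01, -0.382], [0, -0.088, -0.13, -0.01, -0.382], [0, -0.088, -0.13, -0.01, -0.382]]

```text
t: 3.15
tool_pos: [0.5294, 0.2566, 0.104]
eef_rot: [-0.001, -0.277, 0.961, -0.0]
force: [-0.2, 0.1, 0.1]
width: 0.139
grip_force: 10.0
```

In the tool's units: -0.7 rad / 1.5708 = -0.4456.

Call:
play_rows:
  targets:
    - [[0, 0, 0, 0, -0.4456], [0, 0, 0, 0, -0.4456], [0, 0, 0, 0, -0.4456], [0, 0, 0, 0, -0.4456], [0, 0, 0, 0, -0.4456]]

```text
t: 3.65
tool_pos: [0.5271, 0.26, 0.104]
eef_rot: [-0.001, -0.592, 0.806, 0.001]
force: [0.6, -0.8, -0.0]
width: 0.143
grip_force: 10.0
```

```bash
python3 -c "
from h import *
chain([(.6244,.1281,.08,2.84)])"
```

```text
at [0.5271 0.26   0.104 ] ydir 2.837 tilt [ 0.0016  0.0028 -1.    ] j6 -2.5 w 0.143 t 3.65
cm [  9.66 -13.24   2.4 ] turn -0.003
```

In the tool's units: -13.2 cm / 100 = -0.132, 2.4 cm / 100 = 0.024.

Call:
play_rows:
  targets:
    - [[0, 0.096, -0.132, 0.024, 0], [0, 0.096, -0.132, 0.024, 0], [0, 0.096, -0.132, 0.024, 0], [0, 0.096, -0.132, 0.044, 0], [0, 0.096, -0.132, 0.044, 0]]

```text
t: 4.15
tool_pos: [0.6238, 0.1263, 0.0577]
eef_rot: [-0.003, -0.588, 0.809, 0.002]
force: [-0.4, -0.1, -0.2]
width: 0.141
grip_force: 10.0
```

Call:
play_rows:
  targets:
    - [[0, 0, 0, 0, 0], [0, 0, 0, 0, 0], [0, 0, 0, 0, 0]]

```text
t: 4.45
tool_pos: [0.6251, 0.1292, 0.0623]
eef_rot: [0.0, -0.591, 0.807, -0.0]
force: [0.5, 0.4, -0.3]
width: 0.146
grip_force: 10.0
```

```bash
python3 - <<'E'
from h import *
chain([(.6244,.1281,.019,2.84)])
f=vision.grab_frame('side'); chain([(.6244,.1281,.019,2.84)]); g=vision.grab_frame('top'); chain([(.6244,.1281,.019,2.84)])
a=f['color'][170:270,170:290,::-1]; b=g['color'][110:210,170:290,::-1]
cv2.imwrite('pics/m1.png',cv2.resize(np.hstack([a,b]),None,fx=3.3,fy=3.3,interpolation=cv2.INTER_CUBIC))
E
```

```text
at [0.6251 0.1292 0.0623] ydir 2.834 tilt [-3.e-04 -2.e-04 -1.e+00] j6 -2.74 w 0.146 t 4.45
cm [0.13 0.03 4.33] turn -0.006
at [0.6253 0.1291 0.0624] ydir 2.834 tilt [-4.e-04 -6.e-04 -1.e+00] j6 -2.74 w 0.144 t 4.5
cm [0.12 0.05 4.34] turn -0.006
at [0.6254 0.1288 0.0624] ydir 2.834 tilt [-4.e-04 -8.e-04 -1.e+00] j6 -2.74 w 0.145 t 4.55
cm [0.1  0.08 4.34] turn -0.006
```

View pics/m1.png

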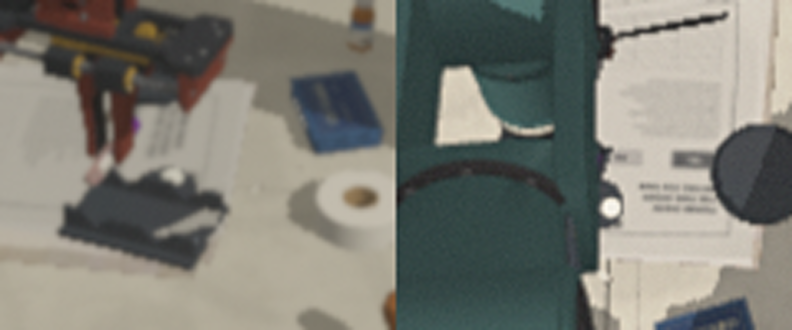

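The side panel shows the round end at (95,175) and the stopper partly visible at (135,125). In the top panel the stopper tip is at (604,160), beside the tab. I'll compare these with the projected expectations.

```bash
python3 - <<'E'
from h import *
f,g=load("side"),load("top")
c=np.array([.6252,.129,.0645]); u=np.array([np.cos(1.265),np.sin(1.265),0])
for s in(-.0395,-.030,.0395):
    print(s,((proj(f,c+s*u)-[169.6,169.6])*3.3).round(0),((proj(g,c+s*u)-[169.6,109.6])*3.3).round(0)+[396,0])
E
```

```text
-0.0395 [[136. 122.]] [[601. 163.]]
-0.03 [[131. 129.]] [[591. 160.]]
0.0395 [[ 90. 182.]] [[519. 137.]]
```

In the tool's units: 4 cm / 100 = 0.04, 3.3 cm / 100 = 0.033.

Call:
play_rows:
  targets:
    - [[0, 0.001, 0, 0.02, 0], [0, 0.001, 0, 0.033, 0], [0, 0.001, 0, 0.04, 0], [0, 0.001, 0, 0.04, 0], [0, 0.001, 0, 0.04, 0]]

```text
t: 5.05
tool_pos: [0.6254, 0.1268, 0.0217]
eef_rot: [-0.0, -0.59, 0.807, -0.0]
force: [-0.3, 0.5, -0.7]
width: 0.141
grip_force: 10.0
```

Call:
play_rows:
  targets:
    - [[0, 0, 0, 0, 0], [0, 0, 0, 0, 0]]

```text
t: 5.25
tool_pos: [0.6257, 0.1267, 0.0221]
eef_rot: [0.0, -0.59, 0.807, -0.0]
force: [0.1, -0.1, -0.6]
width: 0.142
grip_force: 10.0
```

In the tool's units: 0.2 cm / 100 = 0.002, 0.1 cm / 100 = 0.001.

Call:
play_rows:
  targets:
    - [[0, 0, 0, 0.001, 0], [0, 0, 0, 0.002, 0], [0, 0, 0, 0.002, 0]]

```text
t: 5.55
tool_pos: [0.6253, 0.1269, 0.0205]
eef_rot: [0.0, -0.59, 0.807, 0.0]
force: [-1.6, 1.0, 7.3]
width: 0.144
grip_force: 10.0
```

Call:
play_rows:
  targets:
    - [[0.2, 0, 0, 0, 0], [0.3, 0, 0, 0, 0], [0.35, 0, 0, 0, 0], [0.35, 0, 0, 0, 0], [0.35, 0, 0, 0, 0]]

```text
t: 6.05
tool_pos: [0.6253, 0.1267, 0.0195]
eef_rot: [-0.0, -0.59, 0.807, 0.0]
force: [0.0, 0.2, 1.2]
width: 0.352
grip_force: 0.0
```

Call:
play_rows:
  targets:
    - [[0.35, 0, 0, -0.04, 0], [0.35, 0, 0, -0.08, 0], [0.35, 0, 0, -0.12, 0], [0.35, 0, 0, -0.12, 0], [0.35, 0, 0, -0.12, 0]]

```text
t: 6.55
tool_pos: [0.626, 0.1268, 0.1408]
eef_rot: [0.001, -0.59, 0.807, -0.001]
force: [-0.2, 0.2, -0.1]
width: 0.351
grip_force: 0.0
```

```bash
python3 -c "
from h import *
chain([(.5,-.1,.14,2.2),(.3983,-.2454,.08,1.716)])"
```

```text
at [0.626  0.1268 0.1408] ydir 2.833 tilt [-9.0e-04 -2.3e-03 -1.0e+00] j6 -2.74 w 0.351 t 6.55
cm [25.44  5.12  0.08] turn 0.633
cm [16.78 -5.77  6.  ] turn 0.484
```

In the tool's units: 25.4 cm / 100 = 0.254, 5.1 cm / 100 = 0.051, 0.63 rad / 1.5708 = 0.4011.

Call:
play_rows:
  targets:
    - [[0.6, 0.254, 0.051, 0, 0.4011], [0.6, 0.254, 0.051, 0, 0.4011], [0.6, 0.254, 0.051, 0, 0.4011], [0.6, 0.254, 0.051, 0, 0.4011], [0.6, 0.254, 0.051, 0, 0.4011]]

```text
t: 7.05
tool_pos: [0.5013, -0.0927, 0.1379]
eef_rot: [-0.001, -0.309, 0.951, 0.001]
force: [0.8, -1.4, -0.7]
width: 0.603
grip_force: 0.0
```

In the tool's units: 0.1 rad / 1.5708 = 0.0637.

Call:
play_rows:
  targets:
    - [[0.6, 0, 0, 0, 0.0637], [0.6, 0, 0, 0, 0.0637], [0.6, 0, 0, 0, 0.0637]]

```text
t: 7.35
tool_pos: [0.5033, -0.0914, 0.1386]
eef_rot: [-0.001, -0.264, 0.965, 0.001]
force: [0.3, -0.6, -1.2]
width: 0.599
grip_force: 0.0
```

```bash
python3 - <<'E'
from h import *
chain([(.3983,-.2454,.06,1.716)])
f=vision.grab_frame('side'); g=vision.grab_frame('top')
for n,q in(("side1",f),("top1",g)): np.savez(n+"0.npz",**q)
a=f['color'][180:280,170:290,::-1]; b=g['color'][110:210,170:290,::-1]
cv2.imwrite('pics/m2.png',cv2.resize(np.hstack([a,b]),None,fx=3.3,fy=3.3,interpolation=cv2.INTER_CUBIC))
E
```

```text
at [ 0.5033 -0.0914  0.1386] ydir 2.105 tilt [ 0.0012  0.0017 -1.    ] j6 -2.42 w 0.599 t 7.35
cm [16.88 -7.9   7.86] turn 0.389
```

View pics/m2.png

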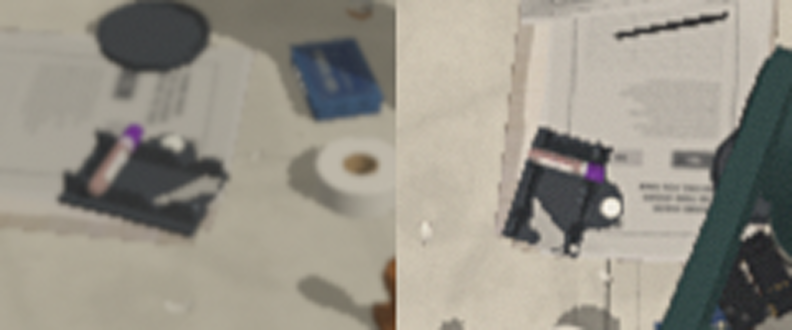

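Tube 1 sits in the far notches with its stopper toward the tab, top panel (596,173). Next I'll measure how well it is centred and move to tube 2.

```bash
python3 - <<'E'
from h import *
for n in("top1","side1"):
    f=load(n); c=f["color"].astype(float);r,g,b=c[...,0],c[...,1],c[...,2]
    w=proj(f,[.6155,.0995,.022])[0].astype(int); m=np.zeros(r.shape,bool); m[w[1]-14:w[1]+14,w[0]-14:w[0]+14]=1
    m&=(b-g>20)&(r-g>5); v,u=np.nonzero(m); W=(b-g)[v,u]
    print(n,len(u),unproj(f,[(u*W).sum()/W.sum(),(v*W).sum()/W.sum()],.023).round(4), "exp .6155 .0995")
    # dot
    d=np.zeros(r.shape,bool); w=proj(f,[.585,.086,.008])[0].astype(int); d[w[1]-7:w[1]+7,w[0]-7:w[0]+7]=1; d&=(np.minimum(r,b)>150); v,u=np.nonzero(d); print(len(u),unproj(f,[u.mean(),v.mean()],.009).round(4))
E
```

```text
top1 33 [[0.6149 0.1006 0.023 ]] exp .6155 .0995
63 [[0.5875 0.0781 0.009 ]]
side1 29 [[0.616  0.0951 0.023 ]] exp .6155 .0995
42 [[0.5834 0.0718 0.009 ]]
```

In the tool's units: 16.9 cm / 100 = 0.169, -7.9 cm / 100 = -0.079, 0.39 rad / 1.5708 = 0.2483.

Call:
play_rows:
  targets:
    - [[0.6, 0.169, -0.079, 0.06, 0.2483], [0.6, 0.169, -0.079, 0.06, 0.2483], [0.6, 0.169, -0.079, 0.06, 0.2483], [0.6, 0.169, -0.079, 0.06, 0.2483], [0.6, 0.169, -0.079, 0.06, 0.2483]]

```text
t: 7.95
tool_pos: [0.3961, -0.2478, 0.0781]
eef_rot: [-0.001, -0.07, 0.998, 0.0]
force: [-0.3, 0.7, -0.1]
width: 0.6
grip_force: 0.0
```

Call:
play_rows:
  targets:
    - [[0.6, 0, 0, 0, 0], [0.6, 0, 0, 0, 0]]

```text
t: 8.15
tool_pos: [0.3994, -0.2447, 0.0799]
eef_rot: [0.0, -0.072, 0.997, 0.0]
force: [-0.2, 0.4, -0.2]
width: 0.599
grip_force: 0.0
```

```bash
python3 - <<'E'
from h import *
chain([(.3983,-.2454,.003,1.716)])
f=vision.grab_frame('side'); g=vision.grab_frame('top')
a=f['color'][110:210,230:350,::-1]; b=g['color'][190:290,280:400,::-1]
cv2.imwrite('pics/m3.png',cv2.resize(np.hstack([a,b]),None,fx=3.3,fy=3.3,interpolation=cv2.INTER_CUBIC))
E
```

```text
at [ 0.3994 -0.2447  0.0799] ydir 1.715 tilt [-4.e-04  0.e+00 -1.e+00] j6 -2.41 w 0.599 t 8.15
cm [ 0.12 -0.05  7.69] turn -0.001
```

View pics/m3.png

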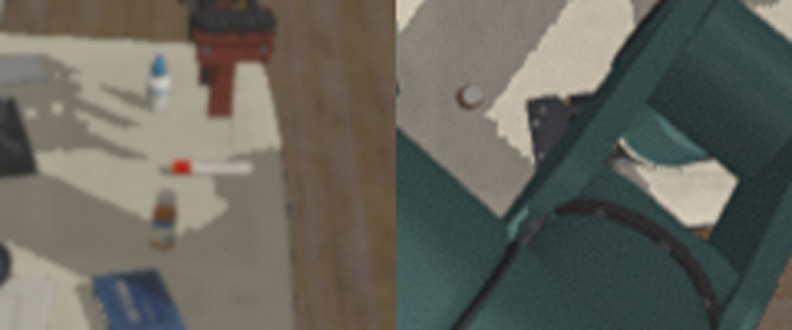

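The side panel shows tube 2 spanning (172..252, 167), with the finger above it. I'll check the tube centre from these end points.

```bash
python3 - <<'E'
from h import *
f=load("side")
for uv in((172,167),(252,167)): print(unproj(f,np.array(uv)/3.3+[229.6,109.6],.008).round(4))
E
```

```text
[[ 0.4376 -0.2414  0.008 ]]
[[ 0.3615 -0.248   0.008 ]]
```

In the tool's units: 7.6 cm / 100 = 0.076, 6 cm / 100 = 0.06.

Call:
play_rows:
  targets:
    - [[0.6, 0, 0, 0.03, 0], [0.6, 0, 0, 0.06, 0], [0.6, 0, 0, 0.076, 0], [0.6, 0, 0, 0.076, 0], [0.1, 0, 0, 0.076, 0]]

```text
t: 8.75
tool_pos: [0.3991, -0.245, 0.004]
eef_rot: [-0.0, -0.072, 0.997, -0.0]
force: [0.6, -0.0, 0.0]
width: 0.543
grip_force: 0.0
```

Call:
play_rows:
  targets:
    - [[0, 0, 0, 0, 0], [0, 0, 0, 0, 0], [0, 0, 0, 0, 0], [0, 0, 0, 0, 0], [0, 0, 0, 0, 0]]

```text
t: 9.25
tool_pos: [0.3986, -0.2459, 0.004]
eef_rot: [0.0, -0.071, 0.997, -0.0]
force: [-0.0, -0.4, 1.5]
width: 0.146
grip_force: 10.0
```

In the tool's units: -10 cm / 100 = -0.1, -6 cm / 100 = -0.06.

Call:
play_rows:
  targets:
    - [[0, 0, 0, -0.02, 0], [0, 0, 0, -0.06, 0], [0, 0, 0, -0.1, 0], [0, 0, 0, -0.1, 0], [0, 0, 0, -0.1, 0]]

```text
t: 9.75
tool_pos: [0.3989, -0.2462, 0.1044]
eef_rot: [0.001, -0.071, 0.997, -0.001]
force: [-0.3, -0.8, -0.4]
width: 0.145
grip_force: 10.0
```

```bash
python3 -c "
from h import *
chain([(.5,-.1,.11,1.0),(.5766,.1429,.07,-.3)])"
```

```text
at [ 0.3989 -0.2462  0.1044] ydir 1.713 tilt [-0.0016 -0.0019 -1.    ] j6 -2.41 w 0.145 t 9.75
cm [-12.08  13.04  -0.56] turn 0.713
cm [ 6.68 24.58  4.  ] turn 1.3
```

In the tool's units: 13 cm / 100 = 0.13, -12 cm / 100 = -0.12, 0.71 rad / 1.5708 = 0.452.

Call:
play_rows:
  targets:
    - [[0, -0.12, 0.13, -0.01, 0.452], [0, -0.12, 0.13, -0.01, 0.452], [0, -0.12, 0.13, -0.01, 0.452], [0, -0.12, 0.13, -0.01, 0.452], [0, -0.12, 0.13, -0.01, 0.452]]

```text
t: 10.25
tool_pos: [0.5001, -0.0963, 0.1122]
eef_rot: [-0.001, 0.263, 0.965, 0.001]
force: [-0.4, -0.1, -0.0]
width: 0.146
grip_force: 10.0
```

In the tool's units: 0.7 rad / 1.5708 = 0.4456.

Call:
play_rows:
  targets:
    - [[0, 0, 0, 0, 0.4456], [0, 0, 0, 0, 0.4456], [0, 0, 0, 0, 0.4456], [0, 0, 0, 0, 0.4456], [0, 0, 0, 0, 0.4456]]

```text
t: 10.75
tool_pos: [0.4973, -0.0995, 0.1116]
eef_rot: [-0.002, 0.579, 0.815, -0.001]
force: [-0.2, 0.7, 0.1]
width: 0.144
grip_force: 10.0
```

```bash
python3 -c "
from h import *
chain([(.5766,.1429,.07,-.3)])"
```

```text
at [ 0.4973 -0.0995  0.1116] ydir 0.335 tilt [ 0.0023 -0.0031 -1.    ] j6 -0.67 w 0.144 t 10.75
cm [20.28 15.45  4.16] turn 0.635
```

In the tool's units: 20.3 cm / 100 = 0.203, 15.4 cm / 100 = 0.154, 0.64 rad / 1.5708 = 0.4074.

Call:
play_rows:
  targets:
    - [[0, 0.203, 0.154, 0.01, 0.4074], [0, 0.203, 0.154, 0.01, 0.4074], [0, 0.203, 0.154, 0.01, 0.4074], [0, 0.203, 0.154, 0.01, 0.4074], [0, 0.203, 0.154, 0.01, 0.4074]]

```text
t: 11.25
tool_pos: [0.5677, 0.1205, 0.1023]
eef_rot: [-0.001, 0.806, 0.591, -0.002]
force: [1.0, -0.7, 0.3]
width: 0.144
grip_force: 10.0
```

In the tool's units: 4 cm / 100 = 0.04.

Call:
play_rows:
  targets:
    - [[0, 0, 0, 0.04, 0], [0, 0, 0, 0.04, 0], [0, 0, 0, 0.04, 0], [0, 0, 0, 0.04, 0], [0, 0, 0, 0.04, 0]]

```text
t: 11.75
tool_pos: [0.5694, 0.1182, 0.0657]
eef_rot: [0.0, 0.805, 0.593, 0.001]
force: [-0.1, 0.2, 0.2]
width: 0.144
grip_force: 10.0
```

```bash
python3 -c "
from h import *
chain([(.5766,.1429,.0205,-.3)])"
```

```text
at [0.5694 0.1182 0.0657] ydir -0.301 tilt [ 4.0e-04  1.3e-03 -1.0e+00] j6 0.39 w 0.144 t 11.75
cm [ 2.57 -0.05  4.52] turn -0.001
```

In the tool's units: 2.6 cm / 100 = 0.026, 1 cm / 100 = 0.01.

Call:
play_rows:
  targets:
    - [[0, 0.026, 0, 0, 0], [0, 0.026, 0, 0, 0], [0, 0.026, 0, 0.01, 0], [0, 0.026, 0, 0.01, 0], [0, 0.026, 0, 0.01, 0]]

```text
t: 12.25
tool_pos: [0.5757, 0.1432, 0.0542]
eef_rot: [-0.0, 0.805, 0.593, -0.001]
force: [0.5, 0.2, 0.3]
width: 0.146
grip_force: 10.0
```

```bash
python3 -c "
from h import *
chain([(.5766,.1429,.0205,-.3)])"
```

```text
at [0.5757 0.1432 0.0542] ydir -0.3 tilt [-9.0e-04 -1.2e-03 -1.0e+00] j6 0.43 w 0.146 t 12.25
cm [0.   0.09 3.37] turn -0.0
```

In the tool's units: 3.5 cm / 100 = 0.035, 3.4 cm / 100 = 0.034.

Call:
play_rows:
  targets:
    - [[0, 0, 0.001, 0.02, 0], [0, 0, 0.001, 0.032, 0], [0, 0, 0.001, 0.034, 0], [0, 0, 0.001, 0.035, 0], [0, 0, 0.001, 0.035, 0]]

```text
t: 12.75
tool_pos: [0.5774, 0.1437, 0.0198]
eef_rot: [-0.0, 0.805, 0.594, -0.0]
force: [0.6, 0.2, 1.0]
width: 0.143
grip_force: 10.0
```

Call:
play_rows:
  targets:
    - [[0, 0, 0, 0, 0], [0.2, 0, 0, 0, 0], [0.35, 0, 0, 0, 0], [0.35, 0, 0, 0, 0], [0.35, 0, 0, 0, 0]]

```text
t: 13.25
tool_pos: [0.5775, 0.1438, 0.0197]
eef_rot: [0.0, 0.805, 0.594, 0.0]
force: [0.5, -1.1, 0.5]
width: 0.344
grip_force: 0.0
```

In the tool's units: -10 cm / 100 = -0.1, -8 cm / 100 = -0.08.

Call:
play_rows:
  targets:
    - [[0.35, 0, 0, -0.04, 0], [0.35, 0, 0, -0.08, 0], [0.35, 0, 0, -0.1, 0], [0.35, 0, 0, -0.1, 0], [0.35, 0, 0, -0.1, 0]]

```text
t: 13.75
tool_pos: [0.5773, 0.1437, 0.1195]
eef_rot: [0.0, 0.805, 0.594, 0.0]
force: [-0.7, 0.4, -0.3]
width: 0.348
grip_force: 0.0
```

```bash
python3 -c "
from h import *
chain([(.53,.0,.12,-.6),(.4416,-.1217,.10,-.9)])"
```

```text
at [0.5773 0.1437 0.1195] ydir -0.3 tilt [ 0.e+00  3.e-04 -1.e+00] j6 0.43 w 0.348 t 13.75
cm [-15.13  -0.28  -0.05] turn 0.3
cm [-15.04  -0.42   2.  ] turn 0.3
```

In the tool's units: -15.1 cm / 100 = -0.151, -0.3 cm / 100 = -0.003.

Call:
play_rows:
  targets:
    - [[0.5, -0.151, -0.003, 0, 0], [0.5, -0.151, -0.003, 0, 0], [0.5, -0.151, -0.003, 0, 0], [0.5, -0.151, -0.003, 0, 0], [0.5, -0.151, -0.003, 0, 0]]

```text
t: 14.25
tool_pos: [0.5286, -0.0004, 0.1181]
eef_rot: [-0.001, 0.806, 0.592, -0.001]
force: [0.7, 0.1, -0.3]
width: 0.503
grip_force: 0.0
```

```bash
python3 - <<'E'
from h import *
chain([(.4416,-.1217,.09,-.3)])
f=vision.grab_frame('side'); g=vision.grab_frame('top')
np.savez("side20.npz",**f);np.savez("top20.npz",**g)
a=f['color'][120:240,170:290,::-1]; b=g['color'][130:250,270:390,::-1]
cv2.imwrite('pics/m4.png',cv2.resize(np.hstack([a,b]),None,fx=3.3,fy=3.3,interpolation=cv2.INTER_CUBIC))
E
```

```text
at [ 5.286e-01 -4.000e-04  1.181e-01] ydir -0.303 tilt [-3.0e-04 -3.1e-03 -1.0e+00] j6 0.17 w 0.503 t 14.25
cm [-14.17  -4.69   2.81] turn -0.003
```

View pics/m4.png

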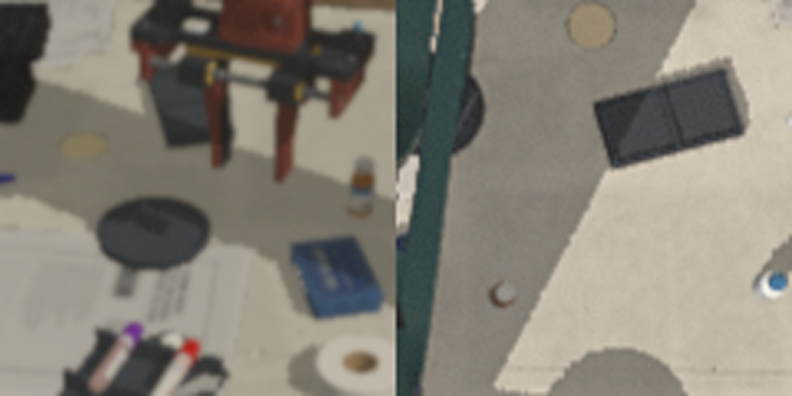

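Both tubes are in the cradle, side panel stoppers at (132,330) and (188,348). The vial base is at side panel (360,210), its cap is at top panel (506,291), and the dropper cap is at top panel (778,281).

```bash
python3 - <<'E'
from h import *
f,g=load("side2"),load("top2")
print("vial base",unproj(f,np.array([360,209])/3.3+[169.6,119.6],0).round(4),"top",unproj(f,np.array([365,159])/3.3+[169.6,119.6],.053).round(4))
print("cap",unproj(g,np.array([110,291])/3.3+[269.6,129.6],.053).round(4))
print("dropper cap",unproj(g,np.array([382,281])/3.3+[269.6,129.6],.057).round(4), "body-centre",unproj(g,np.array([376,285])/3.3+[269.6,129.6],.038).round(4))
for n,col,e in(("top2",0,(.576-.0089,.143-.0287)),("side2",0,(.576-.0089,.143-.0287))):
    q=load(n); c=q["color"].astype(float);r,gg,b=c[...,0],c[...,1],c[...,2]
    w=proj(q,[e[0],e[1],.022])[0].astype(int); m=np.zeros(r.shape,bool); m[w[1]-10:w[1]+10,w[0]-10:w[0]+10]=1
    m&=(r-gg>60); v,u=np.nonzero(m); print(n,len(u),unproj(q,[u.mean(),v.mean()],.023).round(4) if len(u) else "", "exp",e)
E
```

```text
vial base [[ 0.4438 -0.1253  0.    ]] top [[ 0.4416 -0.1256  0.053 ]]
cap [[ 0.4406 -0.1221  0.053 ]]
dropper cap [[ 0.4522 -0.3627  0.057 ]] body-centre [[ 0.4509 -0.3623  0.038 ]]
top2 0  exp (0.5670999999999999, 0.11429999999999998)
side2 24 [[0.5692 0.1117 0.023 ]] exp (0.5670999999999999, 0.11429999999999998)
```

In the tool's units: -14.3 cm / 100 = -0.143, -4.6 cm / 100 = -0.046.

Call:
play_rows:
  targets:
    - [[0.6, -0.143, -0.046, 0.03, 0], [0.6, -0.143, -0.046, 0.03, 0], [0.6, -0.143, -0.046, 0.03, 0], [0.6, -0.143, -0.046, 0.03, 0], [0.6, -0.143, -0.046, 0.03, 0]]

```text
t: 14.85
tool_pos: [0.4439, -0.1223, 0.0892]
eef_rot: [-0.0, 0.805, 0.593, -0.0]
force: [0.1, 0.1, 0.3]
width: 0.599
grip_force: 0.0
```

In the tool's units: 7.2 cm / 100 = 0.072, 6 cm / 100 = 0.06.

Call:
play_rows:
  targets:
    - [[0.6, 0, 0, 0.03, 0], [0.6, 0, 0, 0.06, 0], [0.6, 0, 0, 0.072, 0], [0.6, 0, 0, 0.072, 0], [0.6, 0, 0, 0.072, 0]]

```text
t: 15.35
tool_pos: [0.4452, -0.1215, 0.0178]
eef_rot: [0.0, 0.804, 0.595, 0.0]
force: [-0.2, 0.1, -0.7]
width: 0.601
grip_force: 0.0
```

Call:
play_rows:
  targets:
    - [[0.15, 0, 0, 0, 0], [0.15, 0, 0, 0, 0], [0, 0, 0, 0, 0], [0, 0, 0, 0, 0], [0, 0, 0, 0, 0]]

```text
t: 15.85
tool_pos: [0.4441, -0.1229, 0.018]
eef_rot: [0.0, 0.805, 0.594, 0.0]
force: [-0.3, 0.2, 2.1]
width: 0.252
grip_force: 9.9
```

In the tool's units: -7 cm / 100 = -0.07, -5 cm / 100 = -0.05.

Call:
play_rows:
  targets:
    - [[0, 0, 0, -0.02, 0], [0, 0, 0, -0.05, 0], [0, 0, 0, -0.07, 0], [0, 0, 0, -0.07, 0], [0, 0, 0, -0.07, 0]]

```text
t: 16.35
tool_pos: [0.444, -0.1229, 0.0877]
eef_rot: [0.0, 0.805, 0.594, 0.0]
force: [-1.2, 0.2, 0.2]
width: 0.253
grip_force: 9.8
```

```bash
python3 -c "
from h import *
chain([(.6033,-.2481,.075,-.3),(.6033,-.2481,.027,-.3)])"
```

```text
at [ 0.444  -0.1229  0.0877] ydir -0.3 tilt [-2.e-04  1.e-03 -1.e+00] j6 -0.12 w 0.253 t 16.35
cm [-7.26 18.92  1.27] turn 0.0
cm [0.  0.  4.8] turn -0.0
```

In the tool's units: 18.9 cm / 100 = 0.189, -7.3 cm / 100 = -0.073.

Call:
play_rows:
  targets:
    - [[0, -0.073, 0.189, 0.01, 0], [0, -0.073, 0.189, 0.01, 0], [0, -0.073, 0.189, 0.01, 0], [0, -0.073, 0.189, 0.01, 0], [0, -0.073, 0.189, 0.01, 0]]

```text
t: 16.85
tool_pos: [0.6077, -0.2527, 0.0758]
eef_rot: [0.002, 0.805, 0.593, 0.001]
force: [-1.2, -0.5, -0.5]
width: 0.251
grip_force: 9.8
```

In the tool's units: 4.7 cm / 100 = 0.047, 4 cm / 100 = 0.04.

Call:
play_rows:
  targets:
    - [[0, 0, 0, 0.02, 0], [0, 0, 0, 0.04, 0], [0, 0, 0, 0.047, 0], [0, 0, 0, 0.047, 0], [0, 0, 0, 0.047, 0]]

```text
t: 17.35
tool_pos: [0.6026, -0.2481, 0.0306]
eef_rot: [-0.0, 0.805, 0.594, -0.0]
force: [0.8, -0.3, 0.7]
width: 0.251
grip_force: 9.8
```

```bash
python3 -c "
from h import *
chain([(.6033,-.2481,.0265,-.3)])"
```

```text
at [ 0.6026 -0.2481  0.0306] ydir -0.3 tilt [-0.e+00 -6.e-04 -1.e+00] j6 -0.2 w 0.251 t 17.35
cm [0.02 0.07 0.41] turn 0.0
```

In the tool's units: 0.4 cm / 100 = 0.004, 0.3 cm / 100 = 0.003.

Call:
play_rows:
  targets:
    - [[0, 0, 0, 0.002, 0], [0, 0, 0, 0.003, 0], [0, 0, 0, 0.004, 0], [0, 0, 0, 0.004, 0]]

```text
t: 17.75
tool_pos: [0.603, -0.2483, 0.0269]
eef_rot: [0.0, 0.805, 0.594, 0.0]
force: [0.4, -0.0, -0.7]
width: 0.25
grip_force: 9.8
```

Call:
play_rows:
  targets:
    - [[0.3, 0, 0, 0, 0], [0.4, 0, 0, 0, 0], [0.5, 0, 0, 0, 0], [0.5, 0, 0, 0, 0], [0.5, 0, 0, 0, 0]]

```text
t: 18.25
tool_pos: [0.6029, -0.2483, 0.0267]
eef_rot: [0.0, 0.805, 0.594, -0.0]
force: [-0.3, 0.1, 0.7]
width: 0.5
grip_force: 0.0
```

In the tool's units: -9 cm / 100 = -0.09, -8 cm / 100 = -0.08.

Call:
play_rows:
  targets:
    - [[0.5, 0, 0, -0.04, 0], [0.5, 0, 0, -0.08, 0], [0.5, 0, 0, -0.09, 0], [0.5, 0, 0, -0.09, 0], [0.5, 0, 0, -0.09, 0]]

```text
t: 18.75
tool_pos: [0.6021, -0.2479, 0.1157]
eef_rot: [-0.001, 0.805, 0.594, -0.0]
force: [0.3, -0.1, -0.8]
width: 0.5
grip_force: 0.0
```

```bash
python3 -c "
from h import *
chain([(.453,-.366,.095,-.3),(.453,-.366,.015,-.3)])"
```

```text
at [ 0.6021 -0.2479  0.1157] ydir -0.3 tilt [ 1.0e-04 -1.4e-03 -1.0e+00] j6 -0.2 w 0.5 t 18.75
cm [-15.69 -10.76   2.07] turn 0.0
cm [0. 0. 8.] turn -0.0
```

In the tool's units: -15.6 cm / 100 = -0.156, -10.8 cm / 100 = -0.108.

Call:
play_rows:
  targets:
    - [[0.6, -0.156, -0.108, 0.02, 0], [0.6, -0.156, -0.108, 0.02, 0], [0.6, -0.156, -0.108, 0.02, 0], [0.6, -0.156, -0.108, 0.02, 0], [0.6, -0.156, -0.108, 0.02, 0]]

```text
t: 19.25
tool_pos: [0.4483, -0.3664, 0.0939]
eef_rot: [-0.003, 0.806, 0.592, -0.001]
force: [0.0, -0.2, -0.6]
width: 0.602
grip_force: 0.0
```

```bash
python3 - <<'E'
from h import *
chain([(.453,-.365,.016,-.3)])
f=vision.grab_frame('side'); g=vision.grab_frame('top')
np.savez("side30.npz",**f);np.savez("top30.npz",**g)
a=f['color'][90:190,200:320,::-1]; b=g['color'][130:230,300:420,::-1]
cv2.imwrite('pics/m5.png',cv2.resize(np.hstack([a,b]),None,fx=3.3,fy=3.3,interpolation=cv2.INTER_CUBIC))
E
```

```text
at [ 0.4483 -0.3664  0.0939] ydir -0.304 tilt [ 0.0015 -0.0061 -1.    ] j6 -0.5 w 0.602 t 19.25
cm [0.27 0.4  7.79] turn -0.004
```

View pics/m5.png

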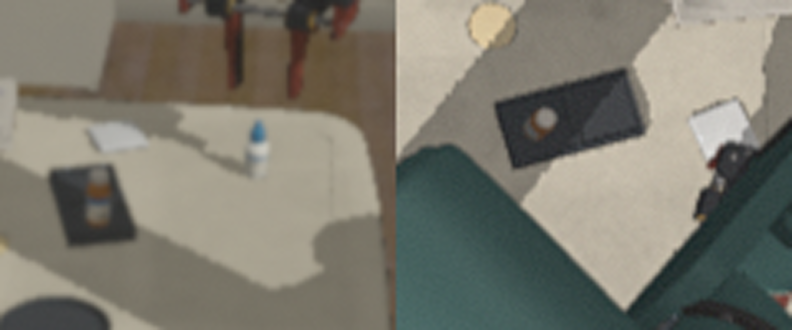

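The vial stands in the left compartment, top panel (541,122). The dropper base is at side panel (257,173).

```bash
python3 - <<'E'
from h import *
f=load("side3")
print(unproj(f,np.array([257,172])/3.3+[199.6,89.6],0).round(4),unproj(f,np.array([259,124])/3.3+[199.6,89.6],.06).round(4))
chain([(.453,-.365,.016,-.3)])
E
```

```text
[[ 0.4543 -0.3721  0.    ]] [[ 0.4544 -0.3623  0.06  ]]
at [ 0.4522 -0.3649  0.0949] ydir -0.302 tilt [ 0.0019 -0.0029 -1.    ] j6 -0.5 w 0.598 t 19.35
cm [0.02 0.08 7.89] turn -0.002
```

In the tool's units: 7.9 cm / 100 = 0.079, 6 cm / 100 = 0.06.

Call:
play_rows:
  targets:
    - [[0.6, -0.001, 0.002, 0.03, 0], [0.6, -0.001, 0.002, 0.06, 0], [0.6, -0.001, 0.002, 0.079, 0], [0.6, -0.001, 0.002, 0.079, 0], [0.6, -0.001, 0.002, 0.079, 0]]

```text
t: 19.85
tool_pos: [0.4559, -0.3659, 0.0172]
eef_rot: [-0.001, 0.804, 0.594, -0.0]
force: [0.9, -0.5, -0.9]
width: 0.601
grip_force: 0.0
```

Call:
play_rows:
  targets:
    - [[0.15, 0, 0, 0, 0], [0.15, 0, 0, 0, 0], [0, 0, 0, 0, 0], [0, 0, 0, 0, 0], [0, 0, 0, 0, 0]]

```text
t: 20.35
tool_pos: [0.4555, -0.3673, 0.0183]
eef_rot: [0.001, 0.805, 0.594, 0.0]
force: [-0.0, 0.2, 3.7]
width: 0.262
grip_force: 10.0
```

In the tool's units: -8 cm / 100 = -0.08, -5 cm / 100 = -0.05.

Call:
play_rows:
  targets:
    - [[0, 0, 0, -0.02, 0], [0, 0, 0, -0.05, 0], [0, 0, 0, -0.08, 0], [0, 0, 0, -0.08, 0], [0, 0, 0, -0.08, 0]]

```text
t: 20.85
tool_pos: [0.4555, -0.3673, 0.0982]
eef_rot: [0.001, 0.805, 0.594, 0.0]
force: [-0.6, 1.2, 0.3]
width: 0.27
grip_force: 10.0
```

```bash
python3 -c "
from h import *
chain([(.6201,-.3077,.085,-.3),(.6201,-.3077,.027,-.3)])"
```

```text
at [ 0.4555 -0.3673  0.0982] ydir -0.3 tilt [-8.0e-04  1.3e-03 -1.0e+00] j6 -0.5 w 0.27 t 20.85
cm [10.56 13.97  1.32] turn 0.0
cm [0.  0.  5.8] turn -0.0
```

In the tool's units: 14 cm / 100 = 0.14, 10.6 cm / 100 = 0.106.

Call:
play_rows:
  targets:
    - [[0, 0.106, 0.14, 0.01, 0], [0, 0.106, 0.14, 0.01, 0], [0, 0.106, 0.14, 0.01, 0], [0, 0.106, 0.14, 0.01, 0], [0, 0.106, 0.14, 0.01, 0]]

```text
t: 21.35
tool_pos: [0.6227, -0.3047, 0.0852]
eef_rot: [-0.001, 0.804, 0.595, 0.0]
force: [0.2, -0.7, -0.3]
width: 0.263
grip_force: 10.0
```

In the tool's units: 5.7 cm / 100 = 0.057, 5 cm / 100 = 0.05.

Call:
play_rows:
  targets:
    - [[0, 0, 0, 0.03, 0], [0, 0, 0, 0.05, 0], [0, 0, 0, 0.057, 0], [0, 0, 0, 0.057, 0], [0, 0, 0, 0.057, 0]]

```text
t: 21.85
tool_pos: [0.62, -0.3075, 0.0309]
eef_rot: [0.0, 0.805, 0.593, -0.0]
force: [-0.3, 0.6, -0.7]
width: 0.264
grip_force: 10.0
```

```bash
python3 -c "
from h import *
chain([(.6201,-.3077,.0265,-.3)])"
```

```text
at [ 0.62   -0.3075  0.0309] ydir -0.3 tilt [-1.e-04 -1.e-04 -1.e+00] j6 -0.26 w 0.264 t 21.85
cm [-0.02  0.02  0.44] turn -0.0
```

In the tool's units: 0.4 cm / 100 = 0.004, 0.3 cm / 100 = 0.003.

Call:
play_rows:
  targets:
    - [[0, 0, 0, 0.002, 0], [0, 0, 0, 0.003, 0], [0, 0, 0, 0.004, 0], [0, 0, 0, 0.004, 0]]

```text
t: 22.25
tool_pos: [0.6204, -0.3071, 0.0269]
eef_rot: [0.0, 0.805, 0.594, 0.0]
force: [-0.3, 1.0, -0.7]
width: 0.265
grip_force: 10.0
```

Call:
play_rows:
  targets:
    - [[0.3, 0, 0, 0, 0], [0.4, 0, 0, 0, 0], [0.5, 0, 0, 0, 0], [0.5, 0, 0, 0, 0], [0.5, 0, 0, 0, 0]]

```text
t: 22.75
tool_pos: [0.6204, -0.307, 0.0267]
eef_rot: [0.0, 0.805, 0.594, -0.0]
force: [-0.3, 0.4, -0.5]
width: 0.497
grip_force: 0.0
```

In the tool's units: -9 cm / 100 = -0.09, -8 cm / 100 = -0.08.

Call:
play_rows:
  targets:
    - [[0.5, 0, 0, -0.04, 0], [0.5, 0, 0, -0.08, 0], [0.5, 0, 0, -0.09, 0], [0.5, 0, 0, -0.09, 0], [0.5, 0, 0, -0.09, 0]]

```text
t: 23.25
tool_pos: [0.6196, -0.3066, 0.1156]
eef_rot: [-0.001, 0.805, 0.594, -0.0]
force: [-0.1, 1.2, 0.4]
width: 0.504
grip_force: 0.0
```

```bash
python3 -c "
from h import *
chain([(.54,-.08,.115,-.3),(.4376,.1214,.08,-.3)])"
```

```text
at [ 0.6196 -0.3066  0.1156] ydir -0.3 tilt [ 3.0e-04 -1.4e-03 -1.0e+00] j6 -0.26 w 0.504 t 23.25
cm [ 19.3  -14.29   0.06] turn 0.0
cm [ 16.21 -15.73   3.5 ] turn -0.0
```

In the tool's units: 19.3 cm / 100 = 0.193, -14.3 cm / 100 = -0.143.

Call:
play_rows:
  targets:
    - [[1, 0.193, -0.143, 0, 0], [1, 0.193, -0.143, 0, 0], [1, 0.193, -0.143, 0, 0], [1, 0.193, -0.143, 0, 0], [1, 0.193, -0.143, 0, 0]]

```text
t: 23.75
tool_pos: [0.5373, -0.0776, 0.1144]
eef_rot: [-0.002, 0.805, 0.594, -0.001]
force: [1.0, 0.3, 1.0]
width: 0.914
grip_force: 0.0
```

```bash
python3 - <<'E'
from h import *
f=vision.grab_frame('side'); g=vision.grab_frame('top')
np.savez("side40.npz",**f);np.savez("top40.npz",**g)
a=f['color'][90:290,170:290,::-1]; b=g['color'][140:240,190:390,::-1]
a=cv2.resize(a,(270,450),interpolation=cv2.INTER_CUBIC); b=cv2.resize(b,(520,260),interpolation=cv2.INTER_CUBIC)
o=np.zeros((450,790,3),np.uint8);o[:,:270]=a;o[:260,270:]=b; cv2.imwrite('pics/m6.png',o)
E
```

```text
(no output)
```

View pics/m6.png

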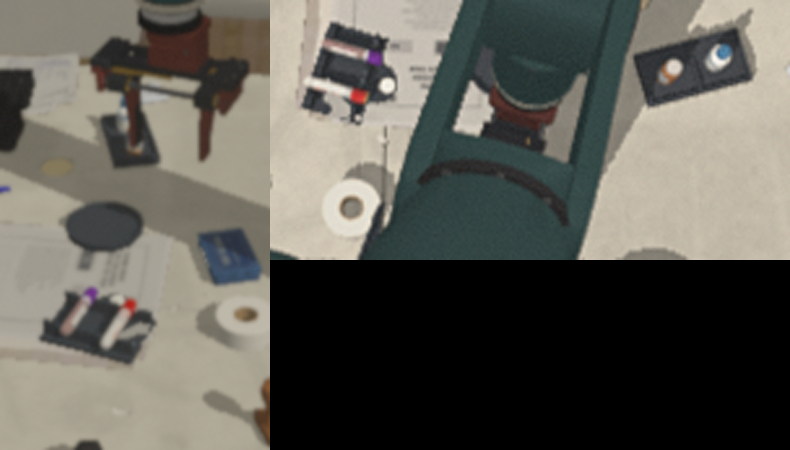

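Both tubes lie in the cradle with their stoppers on the tab side, top panel (374,57) and (358,97). Both bottles stand in the tray, at (670,70) and (718,57), and the roll is at (351,207). I'll check the tube centring and the roll position.

```bash
python3 - <<'E'
from h import *
c0=np.array([.6005,.1355]); ex=np.array([np.cos(.3),-np.sin(.3)]); ey=np.array([np.sin(.3),np.cos(.3)])
for n in("top4","side4"):
    q=load(n); c=q["color"].astype(float);r,g,b=c[...,0],c[...,1],c[...,2]
    for nm,sx,k in(("purple",.025,(b-g>20)&(r-g>5)&(b>r)),("red",-.025,(r-g>60)&(r-b>50))):
        e=c0+sx*ex-.03*ey; w=proj(q,[*e,.022])[0].astype(int); m=np.zeros(r.shape,bool); m[w[1]-12:w[1]+12,w[0]-12:w[0]+12]=1
        v,u=np.nonzero(m&k); P=unproj(q,[u.mean(),v.mean()],.024)[0,:2]-c0; print(n,nm,len(u),"cradle xy",(P@ex*1000).round(1),(P@ey*1000).round(1))
print("roll",unproj(load("top4"),[221.2-.4,219.6-.4],.026).round(4))
chain([(.438,.1214,.07,-.3),(.438,.1214,.012,-.3)])
E
```

```text
top4 purple 33 cradle xy 24.2 -29.1
top4 red 29 cradle xy -26.0 -25.4
side4 purple 27 cradle xy 25.9 -32.3
side4 red 24 cradle xy -23.3 -30.9
roll [[0.4363 0.1229 0.026 ]]
at [ 0.5356 -0.0754  0.1143] ydir -0.296 tilt [ 8.0e-04 -8.3e-03 -1.0e+00] j6 0.03 w 0.983 t 23.85
cm [ 15.97 -15.07   4.43] turn 0.004
cm [0.  0.  5.8] turn -0.0
```

In the tool's units: 16 cm / 100 = 0.16, -15.2 cm / 100 = -0.152.

Call:
play_rows:
  targets:
    - [[1, 0.16, -0.152, 0.03, 0], [1, 0.16, -0.152, 0.03, 0], [1, 0.16, -0.152, 0.03, 0], [1, 0.16, -0.152, 0.03, 0], [1, 0.16, -0.152, 0.03, 0]]

```text
t: 24.35
tool_pos: [0.4389, 0.1191, 0.0847]
eef_rot: [-0.001, 0.804, 0.594, -0.002]
force: [0.5, 0.5, 0.5]
width: 0.999
grip_force: 0.0
```

In the tool's units: 1 cm / 100 = 0.01.

Call:
play_rows:
  targets:
    - [[1, 0, 0, 0.01, 0], [1, 0, 0, 0.01, 0], [1, 0, 0, 0.01, 0]]

```text
t: 24.65
tool_pos: [0.4433, 0.1162, 0.0759]
eef_rot: [-0.0, 0.805, 0.593, -0.001]
force: [-0.2, 0.6, 0.5]
width: 0.999
grip_force: 0.0
```

```bash
python3 - <<'E'
from h import *
chain([(.437,.1218,.012,-.3)])
f=vision.grab_frame('side'); chain([(.437,.1218,.012,-.3)])
crop(f,200,180,340,290,'s7.png',4)
E
```

```text
at [0.4433 0.1162 0.0759] ydir -0.301 tilt [-8.e-04 -7.e-04 -1.e+00] j6 0.41 w 0.999 t 24.65
cm [ 0.35 -0.77  6.39] turn -0.001
at [0.4436 0.1162 0.0763] ydir -0.301 tilt [-4.e-04 -1.e-04 -1.e+00] j6 0.41 w 0.997 t 24.7
cm [ 0.34 -0.8   6.43] turn -0.001
```

View pics/s7.png

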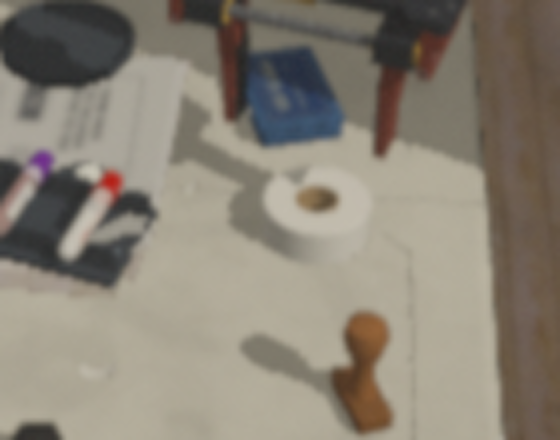

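The open fingers hover above the roll, which is at (318,215), and clear of the ink pad. I'll correct sideways, then descend and grip.

In the tool's units: 6.4 cm / 100 = 0.064, 5 cm / 100 = 0.05.

Call:
play_rows:
  targets:
    - [[1, 0.003, -0.008, 0, 0], [1, 0.003, -0.008, 0.02, 0], [1, 0.003, -0.008, 0.05, 0], [1, 0.003, -0.008, 0.064, 0], [1, 0.003, -0.008, 0.064, 0]]

```text
t: 25.2
tool_pos: [0.4345, 0.122, 0.0114]
eef_rot: [-0.001, 0.805, 0.593, -0.001]
force: [0.2, 0.6, 0.5]
width: 1.001
grip_force: 0.0
```

Call:
play_rows:
  targets:
    - [[0.9, 0, 0, 0, 0], [0.7, 0, 0, 0, 0], [0.6, 0, 0, 0, 0], [0.6, 0, 0, 0, 0], [0.6, 0, 0, 0, 0]]
  newtons: 15

```text
t: 25.7
tool_pos: [0.4367, 0.1226, 0.0135]
eef_rot: [0.001, 0.805, 0.594, 0.001]
force: [-0.1, -0.7, 7.3]
width: 0.762
grip_force: 15.0
```

In the tool's units: -8 cm / 100 = -0.08, -5 cm / 100 = -0.05.

Call:
play_rows:
  targets:
    - [[0.6, 0, 0, -0.02, 0], [0.6, 0, 0, -0.05, 0], [0.6, 0, 0, -0.08, 0], [0.6, 0, 0, -0.08, 0], [0.6, 0, 0, -0.08, 0]]

```text
t: 26.2
tool_pos: [0.4364, 0.1227, 0.0932]
eef_rot: [0.001, 0.805, 0.594, 0.001]
force: [-0.3, 0.1, -1.2]
width: 0.763
grip_force: 15.0
```

```bash
python3 -c "
from h import *
chain([(.6204,-.057,.085,-.3),(.6204,-.057,.022,-.3)])"
```

```text
at [0.4364 0.1227 0.0932] ydir -0.3 tilt [ 7.0e-04  1.8e-03 -1.0e+00] j6 0.42 w 0.763 t 26.2
cm [-11.74  22.88   0.82] turn 0.0
cm [0.  0.  6.3] turn -0.0
```

In the tool's units: 22.9 cm / 100 = 0.229, -11.7 cm / 100 = -0.117.

Call:
play_rows:
  targets:
    - [[0.6, -0.117, 0.229, 0, 0], [0.6, -0.117, 0.229, 0, 0], [0.6, -0.117, 0.229, 0, 0], [0.6, -0.117, 0.229, 0, 0], [0.6, -0.117, 0.229, 0, 0]]

```text
t: 26.7
tool_pos: [0.6149, -0.0532, 0.0905]
eef_rot: [-0.001, 0.805, 0.594, -0.001]
force: [0.1, -0.2, -1.6]
width: 0.768
grip_force: 15.0
```

In the tool's units: 3 cm / 100 = 0.03, 2 cm / 100 = 0.02.

Call:
play_rows:
  targets:
    - [[0.6, 0, 0, 0.02, 0], [0.6, 0, 0, 0.03, 0], [0.6, 0, 0, 0.03, 0], [0.6, 0, 0, 0.03, 0], [0.6, 0, 0, 0.03, 0]]

```text
t: 27.2
tool_pos: [0.6145, -0.0509, 0.0629]
eef_rot: [-0.0, 0.804, 0.594, -0.0]
force: [0.3, 0.2, -0.2]
width: 0.769
grip_force: 15.0
```

```bash
python3 -c "
from h import *
chain([(.6204,-.057,.022,-.3)])"
```

```text
at [ 0.6145 -0.0509  0.0629] ydir -0.299 tilt [-1.e-04 -3.e-04 -1.e+00] j6 0.1 w 0.769 t 27.2
cm [-0.41  0.75  4.09] turn 0.001
```

Call:
play_rows:
  targets:
    - [[0.6, -0.004, 0.0075, 0, 0], [0.6, -0.004, 0.0075, 0.02, 0], [0.6, -0.004, 0.0075, 0.035, 0], [0.6, -0.004, 0.0075, 0.04, 0], [0.6, -0.004, 0.0075, 0.04, 0]]

```text
t: 27.7
tool_pos: [0.6205, -0.0577, 0.022]
eef_rot: [-0.001, 0.805, 0.594, -0.001]
force: [-0.2, 0.2, -0.9]
width: 0.763
grip_force: 15.0
```

Call:
play_rows:
  targets:
    - [[0.6, 0, 0, 0, 0], [0.6, 0, 0, 0, 0]]

```text
t: 27.9
tool_pos: [0.6214, -0.0579, 0.023]
eef_rot: [0.0, 0.805, 0.594, 0.0]
force: [0.6, -0.3, -0.3]
width: 0.761
grip_force: 15.0
```

In the tool's units: 0.2 cm / 100 = 0.002, 0.1 cm / 100 = 0.001.

Call:
play_rows:
  targets:
    - [[0.6, 0, 0, 0.001, 0], [0.6, 0, 0, 0.002, 0], [0.6, 0, 0, 0.002, 0]]

```text
t: 28.2
tool_pos: [0.6213, -0.0579, 0.0212]
eef_rot: [0.0, 0.805, 0.594, 0.0]
force: [-0.6, 0.4, 3.5]
width: 0.767
grip_force: 15.0
```

Call:
play_rows:
  targets:
    - [[0.8, 0, 0, 0, 0], [0.85, 0, 0, 0, 0], [0.95, 0, 0, 0, 0], [0.95, 0, 0, 0, 0], [0.95, 0, 0, 0, 0]]

```text
t: 28.7
tool_pos: [0.621, -0.0579, 0.0205]
eef_rot: [-0.0, 0.805, 0.594, -0.0]
force: [0.7, -0.1, -0.4]
width: 0.947
grip_force: 0.0
```

In the tool's units: -12 cm / 100 = -0.12, -7 cm / 100 = -0.07.

Call:
play_rows:
  targets:
    - [[0.95, 0, 0, -0.03, 0], [0.95, 0, 0, -0.07, 0], [0.95, 0, 0, -0.12, 0], [0.95, 0, 0, -0.12, 0], [0.95, 0, 0, -0.12, 0]]

```text
t: 29.2
tool_pos: [0.6221, -0.058, 0.1422]
eef_rot: [0.001, 0.805, 0.594, 0.001]
force: [0.4, -0.1, -0.4]
width: 0.948
grip_force: 0.0
```

In the tool's units: -20 cm / 100 = -0.2, -10 cm / 100 = -0.1.

Call:
play_rows:
  targets:
    - [[0.95, -0.2, -0.1, 0, 0], [0.95, -0.2, -0.1, 0, 0], [0.95, -0.2, -0.1, 0, 0], [0.95, -0.2, -0.1, 0, 0], [0.95, -0.2, -0.1, 0, 0]]

```text
t: 29.7
tool_pos: [0.4622, -0.2204, 0.1387]
eef_rot: [-0.002, 0.805, 0.593, -0.001]
force: [1.4, 0.5, 0.0]
width: 0.949
grip_force: 0.0
```

```bash
python3 - <<'E'
from h import *
f=vision.grab_frame('side'); g=vision.grab_frame('top')
a=f['color'][90:290,170:330,::-1]; b=g['color'][140:240,190:390,::-1]
a=cv2.resize(a,(360,450),interpolation=cv2.INTER_CUBIC); b=cv2.resize(b,(430,215),interpolation=cv2.INTER_CUBIC)
o=np.zeros((450,790,3),np.uint8);o[:,:360]=a;o[:215,360:]=b; cv2.imwrite('pics/m8.png',o)
E
```

```text
(no output)
```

View pics/m8.png

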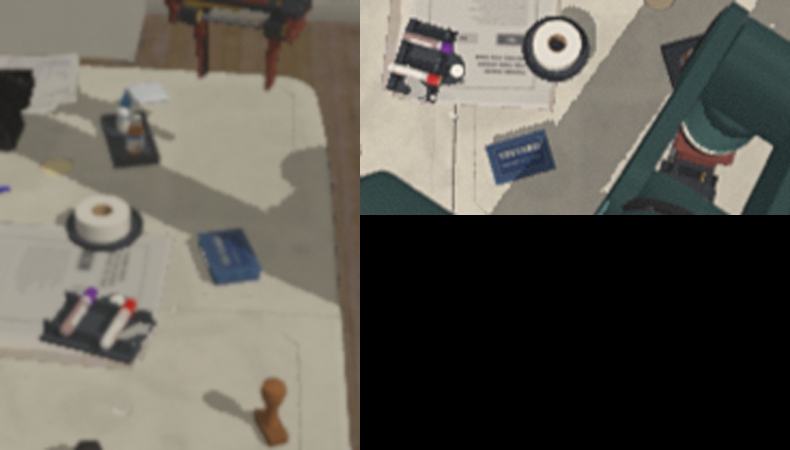

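The roll lies flat in the dish, top panel (556,45). The tubes are in the cradle, the bottles stand in the tray, and the stamp and ink pad haven't moved. I'll let the arm settle, then hand in.

Call:
play_rows:
  targets:
    - [[0.95, 0, 0, 0, 0], [0.95, 0, 0, 0, 0], [0.95, 0, 0, 0, 0], [0.95, 0, 0, 0, 0], [0.95, 0, 0, 0, 0]]

```text
t: 30.3
tool_pos: [0.4669, -0.2188, 0.1406]
eef_rot: [0.0, 0.804, 0.594, -0.0]
force: [0.7, 1.2, -0.7]
width: 0.953
grip_force: 0.0
```

```bash
python3 -c "
from bench import env
print(env.hand_in())"
```

```text
the job is handed in; nothing more can be done
None
```

I handed the job in at about 30 s with no verdict returned: both tubes are in the cradle with stoppers at the tab end, both bottles stand in the tray, the label roll is flat in the dish, and the stamp and ink pad were left alone.

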